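Open the latched gate of the grinding guard

ROBOT

A 7-joint arm with a two-finger parallel gripper is mounted at the origin on the work surface. World frame = base frame: x ahead of the robot, y to its left, z up, the work surface at z = 0. Lengths are in m, angles in rad, forces in N, time in s.
With the tool pointing down it reaches from about 0.4 to 0.875 m from the base axis. Payload 19.3 kg.
Tool frame: the origin (TCP) lies midway between the tips of the shut fingers; the grasp point (between the pads) lies 19 mm behind it; z points along the fingers, y is the direction in which the jaws open and shut (so a half turn about z gives the same grasp; the last joint's range is limited). The gripper opens to 85 mm and grips with 20 to 120 N. Pads are 22 mm wide; open, the fingers measure 114 mm over their backs; the gripper's body (76 mm by 85 mm) begins 54 mm behind the grasp point. The pads swing forward as they close: fully open they stand 13 mm farther back than shut.
Start: joints at [1.118, 0.521, -0.036, 1.599, 0.021, 1.021, -0.113], TCP at [0.233, -0.58, 0.231] pointing down, gripper open.
Joint ranges: [-2.91, 2.91], [-0.3, 2.13], [-1.5, 1.42], [0.17, 2.43], [-1.26, 4.41], [0.16, 1.93], [-2.52, 2.52]. Speed limits (rad/s): [1.89, 1.89, 2.39, 2.39, 3.01, 3.01, 3.01].

INTERFACE

Orientations are given as a rotation vector (axis times angle).
In Python, from cell import bot gives the robot as it stands.
- The arm moves only by the tool servo_tool, never from a script. Its argument "deltas" is a list of rows, each a list of 5 numbers: the closure, from 0 (fully open) to 1 (shut), then the shift along the world's x, y, z in mm, then the turn about the world's z in degrees. A call has 1 to 20 rows; each row is the pose to reach, as a shift and turn from the pose commanded when the call began; what a row does not reach only later rows make up. A row lasts 1/12 s, in which the tool goes at most 41.7 mm and 7.16 degrees, less where a joint would pass 70% of its speed; a pose out of reach is approached as far as the arm can. A call with a gripper value outside its range is refused whole. The fingers move at their own pace and stop on an object; "newtons" is the grip in N (left out, the last holds). Time passes only in rows, so rows that repeat a pose let the fingers close. It gives the time, the measured TCP pose, the force and the opening at its end, in the units of the state.
- bot.get_obs(): the state, without advancing time (a new reading comes with each control period).
- bot.grab_frame(name): name is "side" or "top" or "wrist"; returns a dict with "img" (420x560x3 uint8, red, green, blue), "vfov" (degrees; the focal length in pixels is half the picture's height over the tangent of half this angle, whatever the lens; pixels are square), "cx", "cy" (the principal point, pixels), "k1" (the pictures are not rectified: a ray, as slopes to the right and down, at radius r is drawn at 1 + k1 r^2 times it, then the intrinsics apply), "cam_to_world" (4x4, takes a point from camera to world coordinates). Camera axes: x right, y down, z forward; pixel columns grow to the right and rows downward; lengths in m; the calibration is good to about 2 mm. A picture is of the moment at which its call begins. There is no depth.
- bot.hand_in(): hands the job in, once; it reports no verdict.
The state is a dict: "time": time; "joints": joint angles; "joint_vel": joint speeds; "effort": joint torques, N m; "tool_pos": TCP position; "ee_rot": TCP orientation; "wrist_force": force on the tool from outside, world axes, zero at the start; "torque": the same for the moment, N m; "grip_width": opening from 0.0 (shut) to 1.0 (fully open).
Only numpy, scipy, OpenCV 4.12 (cv2) and the standard library are available. Lean on these libraries where they do the work, as an engineer would, in place of code of your own. Each camera call takes 0.05 s, during which the arm holds its last target. There are 200 camera calls.

TASK

Open the dust guard of the grinding station: lift the gravity latch bar by its red thumb tab until it is clear of its catch, without forcing the bar against the catch, and gently swing the gate towards you until it stands wide open (70 degrees or more). Let the bar drop back down level, let go, and leave everything else on the bench where it is.

Things in the scene. Friction and masses are not known exactly. Their poses are not given: they have to be found in the camera images.
- gate (a joint): gate angle, rad: 0 = shut, grows as the free edge swings towards the robot, limit 1.57. Clear panel in a white frame, 153 mm wide, 8 thick, top edge 130 mm above the table, on a vertical hinge at its left edge seen from the robot. Stays where it is left; takes about 1 N at the tab. Latched, it has about 0.02 rad of play.
- latch (a joint): latch bar angle on the gate, rad: 0 = down and level (gravity brings it there), positive = free end raised, limit 0.6. Lifting takes about 1 N at the tab, plus what the fingers resist if they do not tilt along with the tab, which turns with the bar.
- tab (a point): grip point of the red thumb tab, an upright plate on the bar, 10 mm thick (x), 28 wide (y), 54 high: 14 mm below the tab's top, 38 mm above the gate's top edge, 168 mm above the table with the bar down. Axes turn with bar and gate: x square to the gate, into the guard when shut; y along the bar to the hinge; z up. Pinch it across x, from above; free air on both sides.
- gate_hinge (a point): point on the gate's vertical hinge axis, 122 mm above the table, as high as the bar's pivot. Axes turn with the gate: x square to it, into the guard when shut; y from the free edge to the hinge; z up. In these axes the tab point is at (-12, -125, 46) mm with the bar down. Opening turns the gate clockwise seen from above.
- bar: latch bar with its tab: steel, 8 mm thick, 12 high, in front of the gate's face; origin on its pivot, at (-12, -45, 0) mm in the gate_hinge axes, 80 mm along the bar from the tab point and 46 mm below it; axes as gate_hinge when level. It turns in the plane of the gate; its free end, 133 mm from the pivot, lies in the catch.
- post: post 18 x 20 x 184 mm at the gate's free edge; origin at its foot, x into the guard. Carries the stiff steel catch, 125 mm from the bar's pivot: a lip before the bar, a stop above it. Catch height varies and is in no reading: the bar clears the lip at a bar angle of 0.07 to 0.32 and meets the stop 0.03 to 0.05 further. Over 15 N between bar and catch bends them.
- guard: grinding guard, fixed: white base 200 x 230 mm, clear walls 136 mm high on three sides, open at the top, a vice and a handpiece in it; origin on the table in the middle of the gate opening, x into the guard, away from the robot, y left
- dish: white ceramic dish, 48 mm across, 16 mm high, inside the guard; bystander
- jar: clear jar with a blue cap, 44 mm across, 60 mm high, to the right of the guard; bystander
- wash_bottle: white wash bottle with red cap and spout, 68 mm across, 195 mm high; bystander
- tube_rack: pink tube rack, 120 x 90 x 22 mm; bystander
- marker: yellow and green marker lying on the bench, 125 mm long; bystander
- brush: brush lying on the bench; bystander
- slide_box: blue slide box, 100 x 80 x 35 mm; bystander

How it is judged:
By the outcome, as a careful person would: the job done as asked, in the order asked, and still so for the second after the job is handed in, with the robot touching nothing.
It also fails if it takes over 64 s, if anything falls off the work surface, if the arm or the gripper's body presses on something with over 40 N, if the wrist force passes 120 N, or if a joint passes its speed limit or range.

## Working session

There is one attempt and no reset: what is moved stays moved. The work goes in short steps, Python scripts to look and compute and a tool call to move; the robot and the scene stay as the last step left them, time stands still between calls to the robot, and variables do not carry over. Pictures are saved under pics/ and viewed, about 8 in all and at most 12, crops included, and the job is handed in when it is done.

Besides the shell and the picture viewer there is one more tool, called in YAML: its name, and indented under it one key for each argument. servo_tool: Moves the arm, as the interface text tells. Its arguments: {"type":"object","properties":{"deltas":{"type":"array"},"newtons":{"type":"number"}},"required":["deltas"]}

```bash
ls; mkdir -p pics; cat > h.py <<'E'
import numpy as np, cv2
from cell import bot
def grab(n, save=None):
    f=bot.grab_frame(n)
    if save: cv2.imwrite(f'pics/{save}.png', f['img'][:,:,::-1])
    return f
def K(f):
    F=f['img'].shape[0]/2/np.tan(np.radians(f['vfov'])/2)
    return F
def ray(f,u,v):
    F=K(f); d=np.array([(u-f['cx'])/F,(v-f['cy'])/F]); p=d.copy()
    for _ in range(30): p=d/(1+f['k1']*(p@p))
    T=np.array(f['cam_to_world']); w=T[:3,:3]@np.array([p[0],p[1],1]); return T[:3,3],w/np.linalg.norm(w)
def onz(f,u,v,z):
    o,d=ray(f,u,v); return o+d*(z-o[2])/d[2]
def tri(*rs):
    A=0;b=0
    for o,d in rs:
        P=np.eye(3)-np.outer(d,d);A=A+P;b=b+P@o
    x=np.linalg.solve(A,b); return x,[np.linalg.norm((np.eye(3)-np.outer(d,d))@(x-o)) for o,d in rs]
def proj(f,X):
    T=np.array(f['cam_to_world']); c=T[:3,:3].T@(np.array(X)-T[:3,3]); p=c[:2]/c[2]
    return p*(1+f['k1']*(p@p))*K(f)+[f['cx'],f['cy']]
def red(img):
    h=cv2.cvtColor(img,cv2.COLOR_RGB2HSV); m=(((h[...,0]<8)|(h[...,0]>172))&(h[...,1]>130)&(h[...,2]>70)).astype(np.uint8)
    n,_,s,c=cv2.connectedComponentsWithStats(m)
    return m,[(s[i].tolist(),c[i].round(1).tolist()) for i in range(1,n) if s[i][4]>25]
E
python3 - <<'E'
from h import *
ims=[]
for n in ('side','top'):
    f=grab(n,n+'0'); print(n,f['vfov'],f['cx'],f['cy'],f['k1'],np.round(f['cam_to_world'],3).tolist()); print(red(f['img'])[1])
o=bot.get_obs(); print({k:np.round(v,3).tolist() for k,v in o.items()})
E
```

```text
pics
side 50.07703620198507 282.97366946083287 207.1901175541873 0.0155831085424017 [[0.997, -0.042, 0.062, 0.479], [-0.075, -0.567, 0.82, -1.152], [0.001, -0.823, -0.568, 0.916], [0.0, 0.0, 0.0, 1.0]]
[([293, 138, 8, 8, 57], [296.5, 141.7]), ([219, 172, 28, 3, 51], [230.4, 173.3])]
top 47.933834206265004 276.2924868538273 216.35483797443914 -0.0684259088948382 [[0.027, -0.996, 0.079, 0.46], [-1.0, -0.028, -0.011, -0.011], [0.013, -0.079, -0.997, 1.628], [0.0, 0.0, 0.0, 1.0]]
[([138, 187, 12, 10, 81], [143.5, 191.4])]
{'time': 0.1, 'joints': [1.118, 0.522, -0.036, 1.6, 0.021, 1.021, -0.113], 'joint_vel': [-0.0, 0.0, 0.002, -0.0, 0.0, -0.001, -0.001], 'effort': [0.006, -92.849, 1.985, -37.053, 0.018, 0.005, 0.0], 'tool_pos': [0.233, -0.58, 0.231], 'ee_rot': [-3.083, -0.597, 0.0], 'wrist_force': [-0.443, 0.333, -0.086], 'torque': [-0.016, 0.004, -0.038], 'grip_width': 1.002}
```

View pics/side0.png

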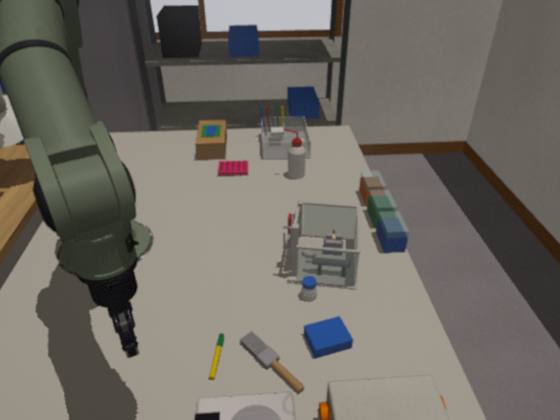

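View pics/top0.png

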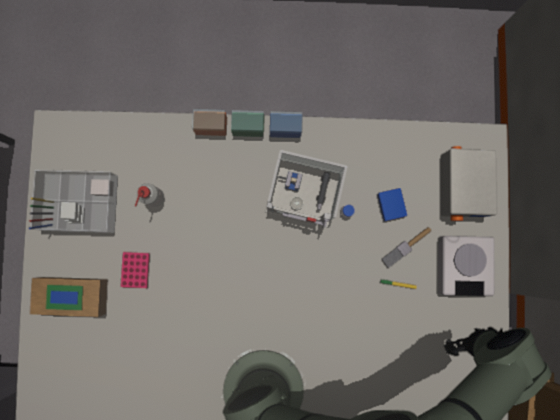

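The side view shows the guard around (325,243), with the red tab near (291,218). In the top view the guard is near (307,190), turned about 12°, with the tab near (311,220) and the jar at (347,211).

```bash
python3 - <<'E'
from h import *
a=cv2.imread('pics/side0.png')[195:295,275:375];b=cv2.imread('pics/top0.png')[145:245,260:360]
cv2.imwrite('pics/c0.png',np.hstack([cv2.resize(i,(400,400),interpolation=cv2.INTER_CUBIC) for i in (a,b)]))
for n in ('side0','top0'):
    img=cv2.imread(f'pics/{n}.png')[:,:,::-1].astype(int)
    m=((img[...,0]-np.maximum(img[...,1],img[...,2]))>45).astype(np.uint8)
    k,_,s,c=cv2.connectedComponentsWithStats(m)
    for i in range(1,k):
        if s[i][4]>8 and 270<c[i][0]<350 and 190<c[i][1]<250: print(n,s[i],c[i])
E
```

```text
side0 [288 214   4   7  22] [289.40909091 216.59090909]
top0 [307 217   9   5  27] [311. 219.]
```

View pics/c0.png

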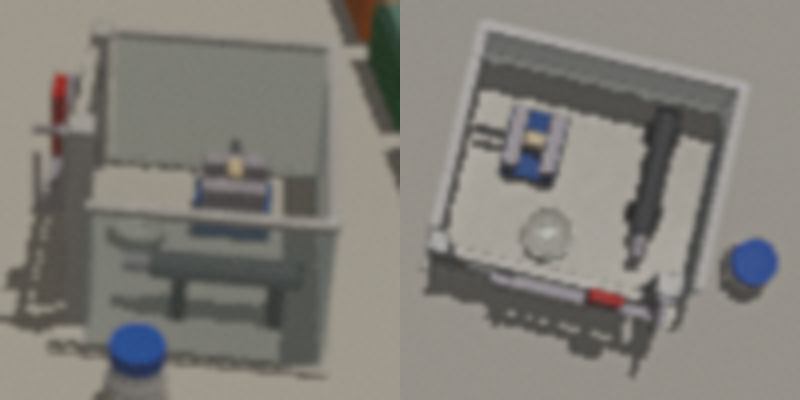

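```bash
python3 - <<'E'
from h import *
f=grab('top');s=grab('side')
print('top@.182',onz(f,311.3,219.2,.182).round(4),'L/R',onz(f,307,218.3,.182).round(4),onz(f,315.5,220,.182).round(4))
def c(x,y): return 260+(x-400)/4,145+y/4
P={n:onz(f,*c(*p),.136) for n,p in dict(BL=(483,27),BR=(743,87),FL=(433,240),FR=(702,285)).items()}
for k,v in P.items(): print(k,v.round(4))
for a,b in (('BL','BR'),('FL','BL'),('FR','BR')):
    d=P[b]-P[a]; print(a,b,np.linalg.norm(d).round(4),np.degrees(np.arctan2(d[1],d[0])).round(2))
print('bar',onz(f,*c(495,280),.122),onz(f,*c(650,314),.122))
# tab by two views: mid of tab plate z~.168
print('tri tabtop',tri(ray(f,311.3,219.2),ray(s,290,214)))
E
```

```text
top@.182 [ 0.5699 -0.1347  0.182 ] L/R [ 0.5723 -0.1214  0.182 ] [ 0.5678 -0.1477  0.182 ]
BL [ 0.7876 -0.036   0.136 ]
BR [ 0.7453 -0.2459  0.136 ]
FL [ 0.6147 -0.0009  0.136 ]
FR [ 0.585  -0.2155  0.136 ]
BL BR 0.2141 -101.39
FL BL 0.1764 -11.49
FR BR 0.1632 -10.74
bar [ 0.58546181 -0.0512892   0.122     ] [ 0.56169984 -0.17605711  0.122     ]
tri tabtop (array([ 0.57262936, -0.1344577 ,  0.18653749]), [np.float64(0.0030295301517982787), np.float64(0.0030295301517981594)])
```

servo_tool:
  deltas:
    - [0, 25, 35, 20, 5]
    - [0, 50, 70, 40, 10]
    - [0, 75, 105, 50, 15]
    - [0, 100, 140, 50, 20]
    - [0, 125, 170, 50, 25]
    - [0, 150, 205, 50, 30]
    - [0, 175, 240, 50, 35]
    - [0, 200, 275, 50, 40]
    - [0, 225, 310, 50, 45]
    - [0, 250, 345, 50, 50]
    - [0, 275, 375, 50, 55]
    - [0, 300, 405, 50, 57]
    - [0, 320, 430, 50, 57]
    - [0, 337, 446, 50, 57]
    - [0, 337, 446, 50, 57]
    - [0, 337, 446, 50, 57]
    - [0, 337, 446, 50, 57]
    - [0, 337, 446, 50, 57]
  newtons: 20

```text
time: 1.7
tool_pos: [0.5698, -0.1349, 0.2812]
ee_rot: [2.427, 1.995, -0.001]
wrist_force: [0.4, -0.1, 0.5]
grip_width: 1.0
```

```bash
python3 - <<'E'
from h import *
f=grab('wrist','w1'); print(f['vfov'],np.round(f['cam_to_world'],3).tolist(),red(f['img'])[1]); o=bot.get_obs();print(o['time'],o['tool_pos'],o['ee_rot'],o['joints'],o['wrist_force'])
E
```

```text
63.98243820123026 [[0.981, -0.183, -0.059, 0.585], [-0.193, -0.934, -0.3, -0.058], [-0.0, 0.306, -0.952, 0.423], [0.0, 0.0, 0.0, 1.0]] [([273, 185, 12, 35, 365], [278.0, 201.6])]
1.75 [ 0.56986326 -0.1349298   0.28138936] [ 2.42678061e+00  1.99463643e+00 -6.47330813e-04] [ 0.42909944  0.43483555 -0.41795964  1.6321376   0.19209373  1.11549818
 -0.23401113] [ 1.16469625 -0.39491845 -0.1061286 ]
```

View pics/w1.png

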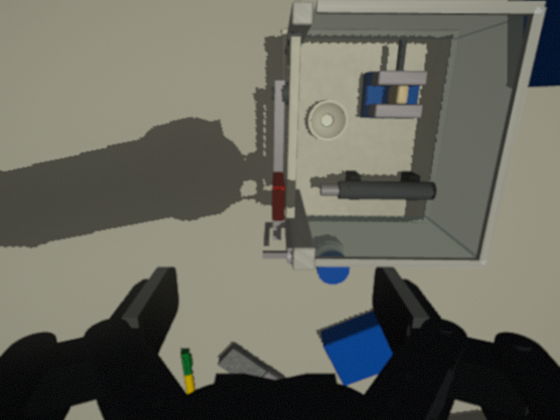

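```bash
python3 - <<'E'
from h import *
f=grab('wrist'); im=f['img']; 
cv2.imwrite('pics/c1.png',cv2.resize(im[70:270,225:325,::-1],(400,800),interpolation=cv2.INTER_NEAREST)[200:])
m=red(im)[0]
for r in range(183,223,3):
    c=np.where(m[r,260:300])[0]+260
    print(r,c.min() if len(c) else 0,c.max() if len(c) else 0,im[r,278])
R=np.array([[np.cos(-np.radians(11)),-np.sin(-np.radians(11))],[np.sin(-np.radians(11)),np.cos(-np.radians(11))]])
def g(u,v,z):
    p=onz(f,u,v,z); return p.round(4),(R.T@p[:2]).round(4)
print('bot edge',g(278.5,220.5,.182)); print('bar',g(279,90,.128),g(279,165,.128))
print('gate frame top',g(295,45,.130),g(291,205,.130))
E
```

```text
183 0 0 [65 30 24]
186 273 284 [104  31  26]
189 273 284 [80 33 28]
192 274 282 [75 31 25]
195 273 283 [75 30 27]
198 273 283 [73 29 23]
201 273 283 [75 32 26]
204 274 283 [73 31 26]
207 273 282 [72 31 26]
210 273 282 [74 30 24]
213 273 282 [75 34 29]
216 273 282 [74 33 28]
219 279 281 [79 44 41]
222 0 0 [128 124 121]
bot edge (array([ 0.5702, -0.1474,  0.182 ]), array([ 0.5878, -0.0359]))
bar (array([ 0.5892, -0.0539,  0.128 ]), array([0.5887, 0.0595])) (array([ 0.5773, -0.1158,  0.128 ]), array([ 0.5888, -0.0035]))
gate frame top (array([ 0.608 , -0.0233,  0.13  ]), array([0.6013, 0.0931])) (array([ 0.5811, -0.1539,  0.13  ]), array([ 0.5998, -0.0402]))
```

View pics/c1.png

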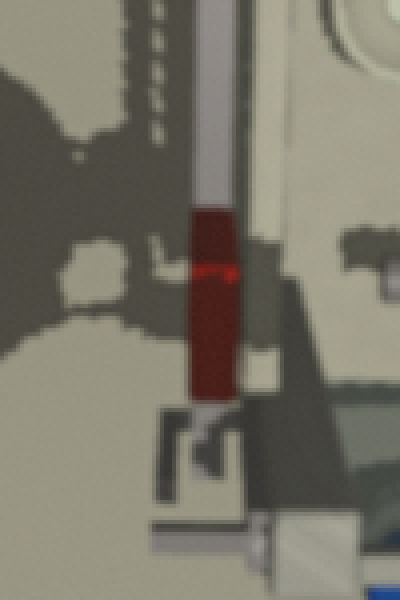

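servo_tool:
  deltas:
    - [0, 3, 1, -30, 0]
    - [0, 3, 1, -60, 0]
    - [0, 3, 1, -90, 0]
    - [0, 3, 1, -115, 0]
    - [0, 3, 1, -132, 0]
    - [0.3, 3, 1, -132, 0]
    - [0.5, 3, 1, -132, 0]
    - [0.6, 3, 1, -132, 0]
    - [0.7, 3, 1, -132, 0]
    - [0.75, 3, 1, -132, 0]
    - [0.78, 3, 1, -132, 0]
    - [0.78, 3, 1, -132, 0]
  newtons: 20

```text
time: 2.8
tool_pos: [0.5736, -0.1329, 0.1499]
ee_rot: [2.425, 1.996, 0.001]
wrist_force: [0.0, 0.5, 1.4]
grip_width: 0.218
```

```bash
python3 - <<'E'
from h import *
f=grab('wrist'); im=f['img']; 
cv2.imwrite('pics/w2.png',im[:,:,::-1])
o=bot.get_obs();print(o['time'],o['tool_pos'],o['wrist_force'],o['torque'],o['grip_width'])
E
```

```text
2.85 [ 0.57357172 -0.13284683  0.14969357] [-0.033184   -0.42972493  0.43785975] [0.01486606 0.02540156 0.01173315] 0.22556048434461332
```

View pics/w2.png

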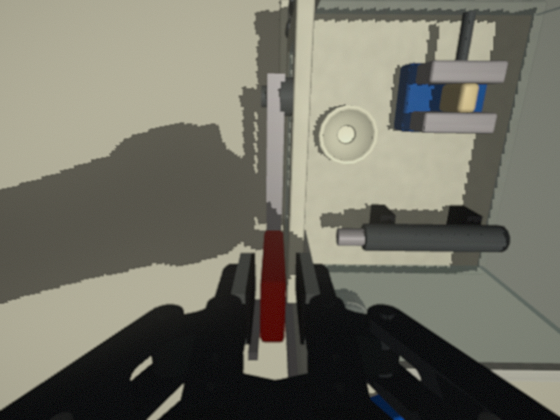

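Tab (cols 262–285) sits between the fingers (256 and 297), so it's about 1 mm off-centre. I'll shift and close.

servo_tool:
  deltas:
    - [0.78, -1, 0, -1, 0]
    - [0.82, -1, 0, -1, 0]
    - [0.85, -1, 0, -1, 0]
    - [0.88, -1, 0, -1, 0]
    - [0.9, -1, 0, -1, 0]
    - [0.92, -1, 0, -1, 0]
    - [0.94, -1, 0, -1, 0]
    - [0.96, -1, 0, -1, 0]
    - [1, -1, 0, -1, 0]
    - [1, -1, 0, -1, 0]
    - [1, -1, 0, -1, 0]
    - [1, -1, 0, -1, 0]
  newtons: 20

```text
time: 3.85
tool_pos: [0.5725, -0.1328, 0.1483]
ee_rot: [2.425, 1.997, 0.0]
wrist_force: [3.1, -1.3, -1.6]
grip_width: 0.113
```

```bash
python3 - <<'E'
from h import *
o=bot.get_obs();print(o['time'],o['tool_pos'],o['wrist_force'],o['torque'],o['grip_width'])
a=np.radians(-11);Y=np.array([np.sin(-a),np.cos(-a)])
for p in (.05,.1,.15,.2,.25,.3,.35,.4):
    u=80*np.cos(p)-46*np.sin(p);z=80*np.sin(p)+46*np.cos(p); print(p,(Y*(80-u)).round(1),round(z-46,1))
E
```

```text
3.85 [ 0.57254806 -0.13277687  0.14834005] [ 3.11718639 -1.34248254 -1.64960604] [-0.15208883 -0.60922127 -0.36793539] 0.11278806934327615
0.05 [0.5 2.4] 3.9
0.1 [1.  4.9] 7.8
0.15 [1.5 7.6] 11.4
0.2 [ 2.  10.5] 15.0
0.25 [ 2.6 13.6] 18.4
0.3 [ 3.3 16.9] 21.6
0.35 [ 3.9 20.2] 24.6
0.4 [ 4.6 23.8] 27.5
```

servo_tool:
  deltas:
    - [1, 1, 0, 0, 0]
    - [1, 1.1, 0.8, 1.3, 0]
    - [1, 1.3, 1.6, 2.6, 0]
    - [1, 1.5, 2.4, 3.9, 0]
    - [1, 1.6, 3.1, 5.1, 0]
    - [1, 1.8, 3.9, 6.2, 0]
    - [1, 1.8, 3.9, 6.2, 0]
    - [1, 1.8, 3.9, 6.2, 0]

```text
time: 4.52
tool_pos: [0.5741, -0.1288, 0.1546]
ee_rot: [-2.425, -1.997, 0.0]
wrist_force: [-1.1, -2.1, -0.9]
grip_width: 0.115
```

servo_tool:
  deltas:
    - [1, 0.1, 0.5, 0.8, 0]
    - [1, 0.2, 1.0, 1.5, 0]
    - [1, 0.2, 1.0, 1.5, 0]
    - [1, 0.2, 1.0, 1.5, 0]

```text
time: 4.85
tool_pos: [0.5743, -0.1278, 0.156]
ee_rot: [-2.425, -1.997, 0.0]
wrist_force: [-0.9, -1.9, -0.9]
grip_width: 0.11
```

servo_tool:
  deltas:
    - [1, 0.1, 0.5, 0.8, 0]
    - [1, 0.2, 1.1, 1.5, 0]
    - [1, 0.2, 1.1, 1.5, 0]
    - [1, 0.2, 1.1, 1.5, 0]

```text
time: 5.18
tool_pos: [0.5746, -0.1266, 0.1575]
ee_rot: [-2.425, -1.997, 0.0]
wrist_force: [-0.4, -0.7, -2.3]
grip_width: 0.12
```

servo_tool:
  deltas:
    - [1, 0.1, 0.5, 0.7, 0]
    - [1, 0.2, 1.1, 1.5, 0]
    - [1, 0.2, 1.1, 1.5, 0]
    - [1, 0.2, 1.1, 1.5, 0]

```text
time: 5.52
tool_pos: [0.5748, -0.1255, 0.159]
ee_rot: [-2.425, -1.997, -0.0]
wrist_force: [-0.7, -0.2, -3.4]
grip_width: 0.119
```

```bash
python3 - <<'E'
from h import *
f=grab('wrist'); s=grab('side')
a=f['img'][200:400,180:380];b=s['img'][200:260,265:325]
cv2.imwrite('pics/c3.png',np.hstack([cv2.resize(i[:,:,::-1],(400,400),interpolation=cv2.INTER_CUBIC) for i in (a,b)]))
for _ in range(4):
    o=bot.get_obs();print(o['time'],o['tool_pos'],o['wrist_force'],o['torque']); bot.grab_frame('top')
E
```

```text
5.6167 [ 0.57481509 -0.12554806  0.15898417] [-1.41619141  0.30431155 -2.79113372] [-0.09593407  0.17233534 -0.2264862 ]
5.6667 [ 0.57483773 -0.1255341   0.15900819] [-1.01533179  0.03120728 -2.96903506] [-0.16035656  0.19051915 -0.30047847]
5.7167 [ 0.57480796 -0.125573    0.1589727 ] [-8.35254700e-02 -1.74995481e-03 -3.01169565e+00] [-0.08489879  0.2098771  -0.26927961]
5.7667 [ 0.5748009  -0.12556147  0.15896954] [-0.91449631  0.01586424 -2.867662  ] [-0.03710535  0.15992141 -0.25691312]
```

View pics/c3.png

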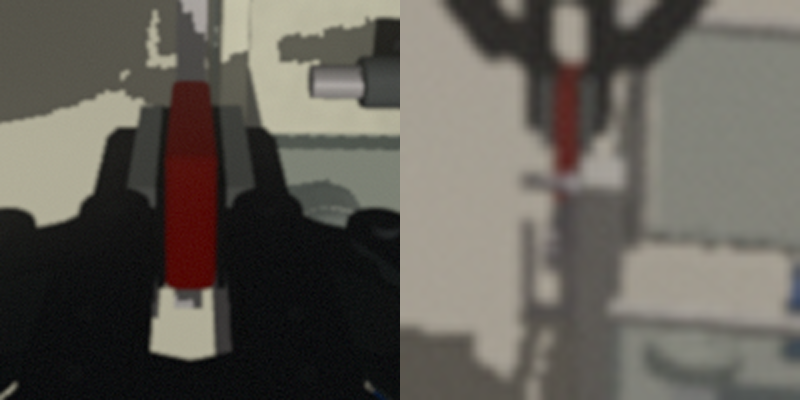

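servo_tool:
  deltas:
    - [1, 0.1, 0.5, 0.7, 0]
    - [1, 0.2, 1.1, 1.4, 0]
    - [1, 0.2, 1.1, 1.4, 0]
    - [1, 0.2, 1.1, 1.4, 0]

```text
time: 6.15
tool_pos: [0.575, -0.1245, 0.1604]
ee_rot: [-2.425, -1.997, -0.0]
wrist_force: [0.0, 0.8, -4.0]
grip_width: 0.112
```

servo_tool:
  deltas:
    - [1, 0.1, 0.5, 0.7, 0]
    - [1, 0.2, 1.1, 1.4, 0]
    - [1, 0.2, 1.1, 1.4, 0]
    - [1, 0.2, 1.1, 1.4, 0]

```text
time: 6.48
tool_pos: [0.5753, -0.1234, 0.1619]
ee_rot: [2.425, 1.997, 0.0]
wrist_force: [0.4, 1.6, -3.9]
grip_width: 0.11
```

servo_tool:
  deltas:
    - [1, 0.1, 0.5, 0.7, 0]
    - [1, 0.2, 1.2, 1.4, 0]
    - [1, 0.2, 1.2, 1.4, 0]
    - [1, 0.2, 1.2, 1.4, 0]

```text
time: 6.82
tool_pos: [0.5755, -0.1222, 0.1633]
ee_rot: [2.425, 1.997, 0.0]
wrist_force: [0.5, 1.0, -4.3]
grip_width: 0.116
```

servo_tool:
  deltas:
    - [1, 0.1, 0.5, 0.7, 0]
    - [1, 0.2, 1.2, 1.4, 0]
    - [1, 0.2, 1.2, 1.4, 0]
    - [1, 0.2, 1.2, 1.4, 0]

```text
time: 7.15
tool_pos: [0.5757, -0.121, 0.1647]
ee_rot: [2.425, 1.997, 0.0]
wrist_force: [0.2, 2.1, -4.3]
grip_width: 0.116
```

servo_tool:
  deltas:
    - [1, 0.1, 0.6, 0.7, 0]
    - [1, 0.2, 1.2, 1.4, 0]
    - [1, 0.2, 1.2, 1.4, 0]
    - [1, 0.2, 1.2, 1.4, 0]

```text
time: 7.48
tool_pos: [0.5759, -0.1198, 0.1661]
ee_rot: [2.425, 1.997, 0.0]
wrist_force: [2.2, 0.1, -3.5]
grip_width: 0.117
```

```bash
python3 - <<'E'
from h import *
o=bot.get_obs();print(o['time'],o['tool_pos'],o['wrist_force'],o['torque'])
E
```

```text
7.4833 [ 0.57594126 -0.11982632  0.16608606] [ 2.16700883  0.14129962 -3.46395999] [ 0.01639917 -0.37825154 -0.26956864]
```

servo_tool:
  deltas:
    - [1, 0.1, 0.6, 0.7, 0]
    - [1, 0.2, 1.3, 1.3, 0]
    - [1, 0.2, 1.3, 1.3, 0]
    - [1, 0.2, 1.3, 1.3, 0]

```text
time: 7.82
tool_pos: [0.5762, -0.1186, 0.1674]
ee_rot: [2.425, 1.997, 0.0]
wrist_force: [2.2, 0.2, -4.9]
grip_width: 0.115
```

servo_tool:
  deltas:
    - [1, 0.1, 0.6, 0.7, 0]
    - [1, 0.2, 1.3, 1.3, 0]
    - [1, 0.2, 1.3, 1.3, 0]
    - [1, 0.2, 1.3, 1.3, 0]

```text
time: 8.15
tool_pos: [0.5764, -0.1173, 0.1687]
ee_rot: [2.425, 1.997, 0.0]
wrist_force: [3.0, -0.7, -3.4]
grip_width: 0.114
```

servo_tool:
  deltas:
    - [1, -1, 0.2, 0, 0]
    - [1, -2, 0.4, 0, 0]
    - [1, -3, 0.6, 0, 0]
    - [1, -3, 0.6, 0, 0]
    - [1, -3, 0.6, 0, 0]

```text
time: 8.57
tool_pos: [0.5739, -0.1165, 0.1688]
ee_rot: [2.425, 1.996, 0.002]
wrist_force: [8.2, 1.2, -5.8]
grip_width: 0.114
```

```bash
python3 - <<'E'
from h import *
for _ in range(3):
    o=bot.get_obs();print(o['time'],o['tool_pos'],o['wrist_force'],o['torque']);bot.grab_frame('top')
E
```

```text
8.5667 [ 0.57386013 -0.11648307  0.16878974] [ 8.15105495  1.1682298  -5.77397703] [-0.05521565 -1.6483108  -0.68935216]
8.6167 [ 0.57390456 -0.11650544  0.16881832] [ 7.53334565  0.03549186 -6.09390758] [-0.1213735  -1.62675479 -0.74868421]
8.6667 [ 0.57386602 -0.11649048  0.16876121] [ 8.1901583   1.35973251 -5.1479514 ] [-0.07195032 -1.63667272 -0.7196847 ]
```

servo_tool:
  deltas:
    - [1, 2, -0.4, 0, 0]
    - [1, 4, -0.8, 0, 0]
    - [1, 4.1, -0.1, 0.7, 0]
    - [1, 4.2, 0.5, 1.3, 0]
    - [1, 4.2, 0.5, 1.3, 0]
    - [1, 4.2, 0.5, 1.3, 0]

```text
time: 9.22
tool_pos: [0.5768, -0.1163, 0.1697]
ee_rot: [-2.425, -1.996, 0.002]
wrist_force: [-4.8, -2.0, -1.5]
grip_width: 0.113
```

servo_tool:
  deltas:
    - [1, 0.1, 0.6, 0.6, 0]
    - [1, 0.2, 1.3, 1.2, 0]
    - [1, 0.2, 1.3, 1.2, 0]
    - [1, 0.2, 1.3, 1.2, 0]

```text
time: 9.55
tool_pos: [0.5772, -0.1148, 0.171]
ee_rot: [-2.425, -1.996, 0.001]
wrist_force: [-5.1, -1.1, -1.7]
grip_width: 0.115
```

servo_tool:
  deltas:
    - [1, -1, 0.2, 0, 0]
    - [1, -1, 0.2, 0, 0]
    - [1, -1, 0.2, 0, 0]

```text
time: 9.8
tool_pos: [0.577, -0.1146, 0.1712]
ee_rot: [2.425, 1.997, 0.001]
wrist_force: [1.0, -2.0, -3.7]
grip_width: 0.115
```

servo_tool:
  deltas:
    - [1, 0.1, 0.6, 0.6, 0]
    - [1, 0.2, 1.3, 1.2, 0]
    - [1, 0.2, 1.3, 1.2, 0]
    - [1, 0.2, 1.3, 1.2, 0]

```text
time: 10.13
tool_pos: [0.5772, -0.1132, 0.1725]
ee_rot: [2.425, 1.997, 0.001]
wrist_force: [3.5, -0.2, -3.7]
grip_width: 0.114
```

servo_tool:
  deltas:
    - [1, -1, 0.2, 0, 0]
    - [1, -2, 0.4, 0, 0]
    - [1, -3, 0.6, 0, 0]
    - [1, -3, 0.6, 0, 0]

```text
time: 10.47
tool_pos: [0.5745, -0.1124, 0.1725]
ee_rot: [2.425, 1.996, 0.003]
wrist_force: [7.8, 0.9, -6.1]
grip_width: 0.114
```

```bash
python3 - <<'E'
from h import *
o=bot.get_obs();print(o['time'],o['tool_pos'],o['wrist_force'],o['torque'])
f=grab('wrist'); s=grab('side')
a=f['img'][150:390,180:380];b=s['img'][195:267,265:325]
cv2.imwrite('pics/c4.png',np.hstack([cv2.resize(i[:,:,::-1],(400,480),interpolation=cv2.INTER_CUBIC) for i in (a,b)]))
E
```

```text
10.4667 [ 0.57449827 -0.11237828  0.17251021] [ 7.8458245   0.86467104 -6.12579877] [ 0.09830986 -1.52730663 -0.74435998]
```

View pics/c4.png

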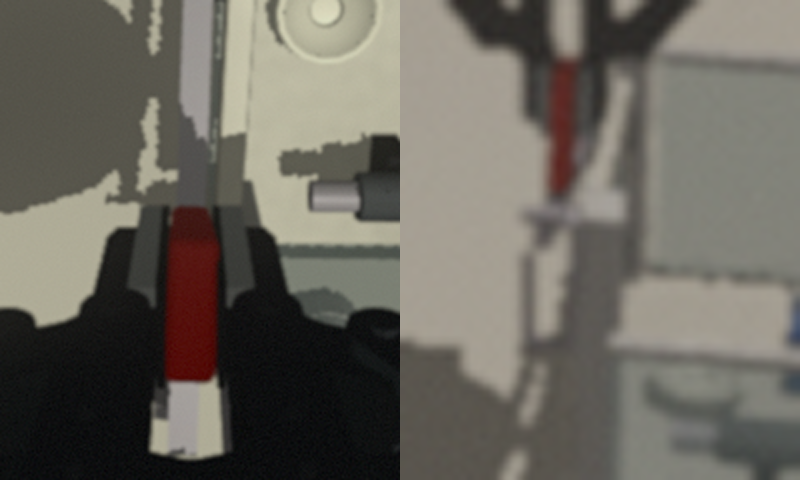

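```bash
python3 - <<'E'
from h import *
f=grab('wrist'); o=bot.get_obs(); t=o['tool_pos']; G=t+[0,0,.019]
print(o['time'],o['wrist_force'])
a=np.radians(-11);X=np.array([np.cos(a),np.sin(a),0]);Y=np.array([-np.sin(a),np.cos(a),0]);Z=np.array([0,0,1])
for p in (0,.1,.2,.3,.35,.4):
    r=[]
    for u,w in ((-14,14),(14,14),(14+53-80+66,-46)):
        U=u*np.cos(p)-w*np.sin(p);W=u*np.sin(p)+w*np.cos(p)
        r.append(proj(f,G-Y*U/1000+Z*W/1000).round(1).tolist())
    # pivot hole: u=-80,w=-46
    print(p,r)
im=f['img'][:,270:280].astype(int).mean(1)
for r in range(245,400,4): print(r,im[r].round().astype(int),end=' ')
E
```

```text
10.6167 [ 7.20490212  1.24987715 -5.10620003]
0 [[274.8, 279.9], [274.9, 343.2], [274.9, 327.3]]
0.1 [[274.8, 274.6], [274.9, 342.5], [274.9, 339.7]]
0.2 [[274.8, 269.7], [274.9, 341.2], [274.9, 352.3]]
0.3 [[274.8, 265.1], [274.9, 339.3], [274.9, 365.1]]
0.35 [[274.8, 262.9], [274.9, 338.1], [274.9, 371.6]]
0.4 [[274.8, 260.9], [274.9, 336.8], [274.9, 378.1]]
245 [82 79 78] 249 [81 79 78] 253 [69 46 44] 257 [63 24 20] 261 [63 23 19] 265 [62 21 18] 269 [68 21 17] 273 [84 22 17] 277 [87 22 17] 281 [87 23 17] 285 [87 19 15] 289 [86 19 16] 293 [86 18 14] 297 [86 16 13] 301 [86 17 13] 305 [85 15 11] 309 [85 16 11] 313 [84 13  9] 317 [84 13  9] 321 [84 13  8] 325 [84 13  9] 329 [83 11  7] 333 [82 10  7] 337 [82 10  6] 341 [127 114 111] 345 [165 161 155] 349 [165 160 156] 353 [164 160 155] 357 [164 159 155] 361 [163 159 154] 365 [164 159 153] 369 [163 158 152] 373 [157 153 147] 377 [139 137 124] 381 [11 12 13] 385 [10 10 11] 389 [12 13 14] 393 [10 12 12] 397 [12 13 14]
```

```bash
python3 - <<'E'
from h import *
g=cv2.imread('pics/w2.png')[:,:,::-1].astype(int)[:,270:278].mean(1)
for r in range(225,350,3): print(r,g[r].round().astype(int)[:2],end=' ')
print()
f=bot.grab_frame('wrist'); o=bot.get_obs()
a=np.radians(-11);Y=np.array([-np.sin(a),np.cos(a),0]);Z=np.array([0,0,1])
# wrist camera rides with the tool: w2 had the same tool-camera transform
G=o['tool_pos']+[0,0,.019]
def rows(p,dy=0,dz=0):
    r=[]
    for u,w in ((-14,-40),(-14,14),(14,14),(53,-40)):
        U=u*np.cos(p)-w*np.sin(p)+dy;W=u*np.sin(p)+w*np.cos(p)+dz
        r.append(proj(f,G-Y*U/1000+Z*W/1000)[1].round(1))
    return r
# w2: tool at z .1497, tab grip at .168 -> dz=-0.7 
print('w2 pred',rows(0,0,-.7))
for p in (.1,.15,.2,.25,.3,.35,.4): print(p,rows(p))
cv2.imwrite('pics/w5.png',f['img'][:,:,::-1]); print(o['time'])
E
```

```text
225 [75 72] 228 [74 73] 231 [72 34] 234 [72 30] 237 [72 29] 240 [72 29] 243 [73 28] 246 [72 26] 249 [73 27] 252 [72 25] 255 [72 24] 258 [71 23] 261 [71 22] 264 [71 22] 267 [71 22] 270 [71 20] 273 [70 19] 276 [70 19] 279 [70 18] 282 [78 18] 285 [82 17] 288 [83 16] 291 [83 16] 294 [83 16] 297 [82 15] 300 [82 14] 303 [82 14] 306 [82 13] 309 [82 14] 312 [82 13] 315 [82 12] 318 [82 11] 321 [82 12] 324 [82 14] 327 [82 11] 330 [82 10] 333 [82 10] 336 [82 10] 339 [81  7] 342 [128 112] 345 [180 177] 348 [180 177] 
w2 pred [np.float64(225.5), np.float64(278.8), np.float64(342.0), np.float64(333.2)]
0.1 [np.float64(232.4), np.float64(274.6), np.float64(342.5), np.float64(346.0)]
0.15 [np.float64(235.7), np.float64(272.0), np.float64(341.9), np.float64(352.1)]
0.2 [np.float64(239.1), np.float64(269.6), np.float64(341.1), np.float64(358.2)]
0.25 [np.float64(242.5), np.float64(267.3), np.float64(340.3), np.float64(364.4)]
0.3 [np.float64(246.1), np.float64(265.0), np.float64(339.2), np.float64(370.5)]
0.35 [np.float64(249.6), np.float64(262.9), np.float64(338.1), np.float64(376.8)]
0.4 [np.float64(253.3), np.float64(260.8), np.float64(336.8), np.float64(383.0)]
10.6667
```

Edge rows put the true bar angle near 0.29, so the pads have slipped a few mm and it isn't clear yet. I'll relax most of the pull and keep lifting in small steps.

servo_tool:
  deltas:
    - [1, 1.2, -0.2, 0, 0]
    - [1, 1.3, 0.5, 0.6, 0]
    - [1, 1.4, 1.1, 1.2, 0]
    - [1, 1.4, 1.1, 1.2, 0]
    - [1, 1.4, 1.1, 1.2, 0]

```text
time: 11.08
tool_pos: [0.5755, -0.1116, 0.1735]
ee_rot: [2.425, 1.996, 0.001]
wrist_force: [6.0, -0.3, -7.8]
grip_width: 0.115
```

servo_tool:
  deltas:
    - [1, 0.1, 0.7, 0.6, 0]
    - [1, 0.2, 1.4, 1.2, 0]
    - [1, 0.2, 1.4, 1.2, 0]
    - [1, 0.2, 1.4, 1.2, 0]

```text
time: 11.42
tool_pos: [0.5756, -0.1102, 0.1746]
ee_rot: [2.425, 1.997, 0.001]
wrist_force: [5.7, -0.3, -6.4]
grip_width: 0.119
```

servo_tool:
  deltas:
    - [1, 1.2, -0.2, 0, 0]
    - [1, 1.2, -0.2, 0, 0]
    - [1, 1.2, -0.2, 0, 0]

```text
time: 11.67
tool_pos: [0.5766, -0.1105, 0.1746]
ee_rot: [-2.425, -1.997, 0.0]
wrist_force: [2.6, 0.1, -6.7]
grip_width: 0.113
```

servo_tool:
  deltas:
    - [1, 0.2, 0.7, 0.6, 0]
    - [1, 0.3, 1.4, 1.2, 0]
    - [1, 0.3, 1.4, 1.2, 0]
    - [1, 0.3, 1.4, 1.2, 0]

```text
time: 12.0
tool_pos: [0.5769, -0.1089, 0.1759]
ee_rot: [-2.425, -1.997, -0.0]
wrist_force: [3.2, -0.3, -6.0]
grip_width: 0.111
```

```bash
cat > phi.py <<'E'
from h import *
from scipy.optimize import least_squares
def phi():
    f=bot.grab_frame('wrist'); o=bot.get_obs()
    c=f['img'][:,270:278].astype(float).mean(1); rg=c[:,0]-c[:,1]; R=c[:,0]
    redm=rg>22; idx=np.where(redm[200:360])[0]+200
    def sub(sig,r,lv):
        return r
    bot_=idx.min()-.5; far=idx.max()+.5
    seg=R[int(bot_)+6:int(far)-20]; d=np.convolve(seg,[1,1,1,0,-1,-1,-1],'valid'); near=int(bot_)+6+3+np.argmax(d)
    Yw=R_y(o); G=o['tool_pos']+[0,0,.019]
    obs=np.array([bot_-4,near-2.7,far+.5])
    def rows(q):
        p,dy,dz=q; r=[]
        for u,w in ((-14,-40),(-14,14),(14,14)):
            U=u*np.cos(p)-w*np.sin(p)+dy;W=u*np.sin(p)+w*np.cos(p)+dz
            r.append(proj(f,G-Yw*U/1000+np.array([0,0,W/1000]))[1])
        return np.array(r)
    s=least_squares(lambda q: rows(q)-obs,[.3,0,0],x_scale=[.1,1,1])
    print('t',o['time'],'rows',bot_,near,far,'phi,dy,dz',s.x.round(3),'F',o['wrist_force'].round(1))
def R_y(o):
    import cv2
    M=cv2.Rodrigues(np.array(o['ee_rot']))[0]; x=M[:,0]; return x if x[1]>0 else -x
E
python3 -c "
from phi import *
phi();phi()
o=bot.get_obs();print(o['torque'],R_y(o))"
```

```text
t 12.05 rows 256.5 268 339.5 phi,dy,dz [ 0.361  1.547 -0.79 ] F [ 2.9  0.3 -7.2]
t 12.1 rows 256.5 268 339.5 phi,dy,dz [ 0.361  1.556 -0.765] F [ 3.2  0.1 -5.1]
[-0.25194675 -0.63046081 -0.36134381] [1.91959748e-01 9.81402794e-01 1.06791757e-04]
```

servo_tool:
  deltas:
    - [1, -1, 0.2, 0, 0]
    - [1, -2, 0.4, 0, 0]
    - [1, -3, 0.6, 0, 0]
    - [1, -3, 0.6, 0, 0]

```text
time: 12.43
tool_pos: [0.5746, -0.1082, 0.176]
ee_rot: [2.425, 1.996, 0.003]
wrist_force: [8.6, 2.0, -10.8]
grip_width: 0.117
```

```bash
python3 -c "
from phi import *
phi()
f=grab('wrist')
o=bot.get_obs();print(o['tool_pos'])"
```

```text
t 12.4833 rows 256.5 268 339.5 phi,dy,dz [ 0.361  1.55  -0.72 ] F [ 8.8  1.3 -9.9]
[ 0.57454584 -0.10814289  0.17598318]
```

servo_tool:
  deltas:
    - [1, 1.5, -0.3, 0, 0]
    - [1, 2.2, -0.4, 0, 0]
    - [1, 2.2, -0.4, 0, 0]

```text
time: 12.78
tool_pos: [0.5764, -0.1088, 0.1759]
ee_rot: [2.425, 1.997, 0.001]
wrist_force: [5.0, -0.4, -7.1]
grip_width: 0.116
```

```bash
python3 - <<'E'
from h import *
f=grab('wrist'); s=grab('side'); t=grab('top')
o=bot.get_obs();print(o['time'],o['tool_pos'],o['wrist_force'],o['torque'])
R=lambda i,w,h:cv2.resize(i[:,:,::-1],(w,h),interpolation=cv2.INTER_CUBIC)
a=R(f['img'][130:400,150:400],400,432);b=R(s['img'][200:254,268:318],400,432)
cv2.imwrite('pics/c5.png',np.hstack([a,b]))
E
```

```text
12.9333 [ 0.57635932 -0.10879305  0.17593681] [ 6.02025994 -0.2066841  -8.66731505] [-0.27281775 -1.20621709 -0.54242185]
```

View pics/c5.png

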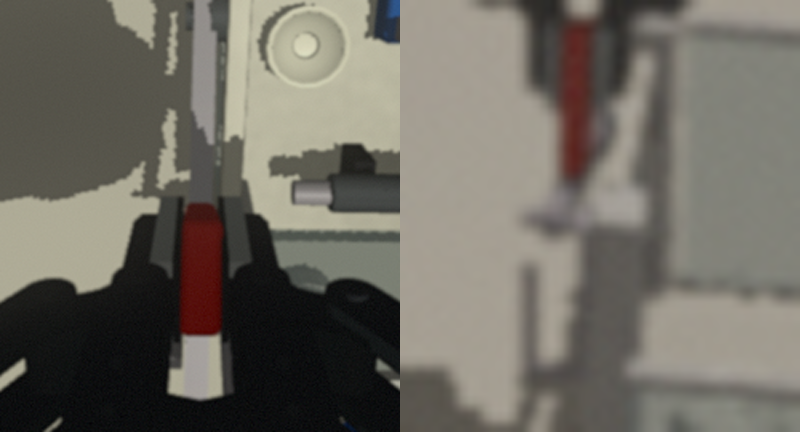

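```bash
python3 - <<'E'
from h import *
s=grab('side'); a=np.radians(-11);X=np.array([np.cos(a),np.sin(a),0]);Y=np.array([-np.sin(a),np.cos(a),0])
H=np.array([.6087,-.0134,.122])
def pl(u,v,y):
    o,d=ray(s,u,v); t=((H-o)@Y+y)/(d@Y); p=o+d*t; return ((p-H)@X*1e3).round(1),(p[2]*1e3).round(1)
px=lambda cx,cy:(268+(cx-400)/8-.5+.06,200+cy/8-.5)
for n,c in dict(plateL=(530,213),plateR=(590,213),platetop=(560,203),platebot=(560,226),lipTop=(530,265),lipBot=(530,380),LR=(585,380),barpatch_top=(570,182),barpatch_bot=(570,212),posttopL=(590,190),posttopR=(645,195),tabbot=(573,180)).items(): print(n,pl(*px(*c),-.17),pl(*px(*c),-.18))
print('predicted bar end center px')
for p in (0,.2,.3,.36,.4):
    e=H+X*-.012-Y*(.045+.133*np.cos(p))+np.array([0,0,.133*np.sin(p)]); print(p,proj(s,e).round(1),((proj(s,e)-[268,200])*8+[400,0]).round())
E
```

```text
plateL (np.float64(-21.5), np.float64(176.9)) (np.float64(-20.4), np.float64(184.5))
plateR (np.float64(-1.0), np.float64(178.7)) (np.float64(-0.1), np.float64(186.3))
platetop (np.float64(-11.3), np.float64(182.0)) (np.float64(-10.2), np.float64(189.6))
platebot (np.float64(-11.2), np.float64(172.3)) (np.float64(-10.2), np.float64(179.9))
lipTop (np.float64(-21.5), np.float64(154.5)) (np.float64(-20.3), np.float64(162.3))
lipBot (np.float64(-21.4), np.float64(103.3)) (np.float64(-20.3), np.float64(111.6))
LR (np.float64(-1.9), np.float64(105.2)) (np.float64(-1.0), np.float64(113.5))
barpatch_top (np.float64(-7.9), np.float64(191.2)) (np.float64(-6.9), np.float64(198.7))
barpatch_bot (np.float64(-7.8), np.float64(178.5)) (np.float64(-6.8), np.float64(186.1))
posttopL (np.float64(-1.1), np.float64(188.4)) (np.float64(-0.2), np.float64(195.9))
posttopR (np.float64(17.6), np.float64(188.0)) (np.float64(18.3), np.float64(195.4))
tabbot (np.float64(-6.9), np.float64(192.1)) (np.float64(-5.9), np.float64(199.6))
predicted bar end center px
0 [286.9 243.9] [551. 351.]
0.2 [287.  235.8] [552. 286.]
0.3 [287.2 231.4] [553. 251.]
0.36 [287.3 228.6] [554. 229.]
0.4 [287.4 226.7] [555. 214.]
```

```bash
python3 - <<'E'
from h import *
s=grab('side','side5')['img'][:,:,::-1]; i=cv2.imread('pics/side0.png')
R=lambda m:cv2.resize(m[215:252,275:300],(400,592),interpolation=cv2.INTER_CUBIC)
cv2.imwrite('pics/c6.png',cv2.convertScaleAbs(np.hstack([R(i),R(s)]),alpha=1.5,beta=-60))
E
```

```text
(no output)
```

View pics/c6.png

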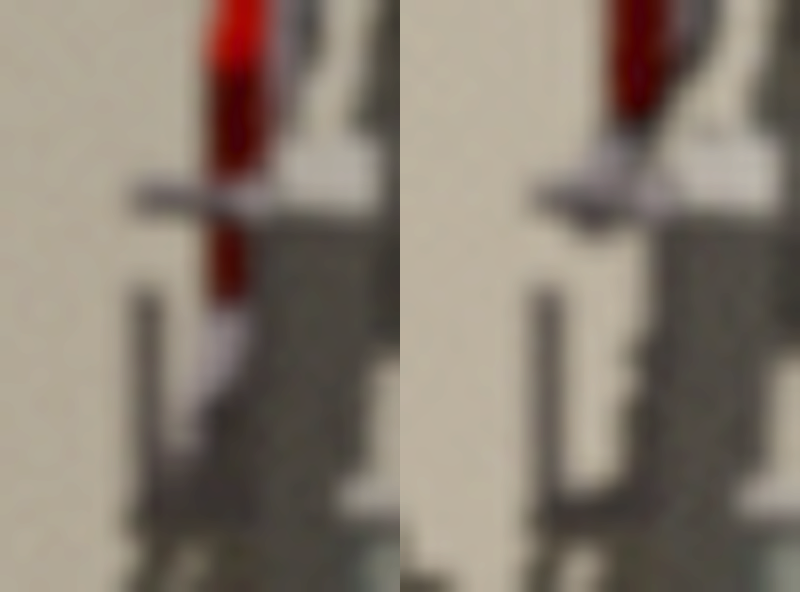

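The bar end is up at the stop plate (right half, around (590,215)), well above the lip top at y≈285. So it is clear and lightly touching the stop. I'll lower it slightly, then pull.

servo_tool:
  deltas:
    - [1, -0.1, -0.6, -0.6, 0]
    - [1, -0.2, -1.2, -1.2, 0]
    - [1, -0.3, -1.7, -1.7, 0]
    - [1, -0.3, -1.7, -1.7, 0]
    - [1, -0.3, -1.7, -1.7, 0]

```text
time: 13.45
tool_pos: [0.5763, -0.1105, 0.1747]
ee_rot: [2.425, 1.996, 0.002]
wrist_force: [4.7, 0.6, 2.4]
grip_width: 0.115
```

```bash
python3 -c "
from phi import *
phi();phi()
print(bot.get_obs()['torque'])"
```

```text
t 13.5 rows 255.5 269 339.5 phi,dy,dz [ 0.343  2.201 -1.8  ] F [4.4 1.8 2.3]
t 13.55 rows 255.5 269 339.5 phi,dy,dz [ 0.343  2.232 -1.816] F [5.5 1.1 2.6]
[ 0.4910153  -1.21247831 -0.46991481]
```

servo_tool:
  deltas:
    - [1, -0.8, 0.1, 0, -0.4]
    - [1, -1.6, 0.3, 0, -0.8]
    - [1, -2.4, 0.4, 0, -1.2]
    - [1, -2.4, 0.4, 0, -1.2]

```text
time: 13.88
tool_pos: [0.574, -0.1097, 0.1746]
ee_rot: [2.446, 1.971, 0.002]
wrist_force: [6.0, 2.7, 0.4]
grip_width: 0.115
```

```bash
python3 -c "
from phi import *
phi()
o=bot.get_obs();print(o['tool_pos'],o['torque'],o['ee_rot'])"
```

```text
t 13.9333 rows 254.5 269 339.5 phi,dy,dz [ 0.333  1.887 -1.516] F [6.5 2.5 1.1]
[ 0.57395882 -0.10976602  0.1745881 ] [ 0.78433619 -1.40882987 -0.51595604] [2.44568762e+00 1.97100904e+00 2.07636585e-03]
```

servo_tool:
  deltas:
    - [1, -0.8, 0.1, 0, -0.4]
    - [1, -1.6, 0.3, 0, -0.8]
    - [1, -2.4, 0.4, 0, -1.2]

```text
time: 14.18
tool_pos: [0.5717, -0.1091, 0.1745]
ee_rot: [2.466, 1.945, 0.003]
wrist_force: [7.9, 4.2, -2.0]
grip_width: 0.114
```

```bash
python3 - <<'E'
from h import *
s=grab('side','side6')['img'][:,:,::-1]; w=grab('wrist','w6')['img'][:,:,::-1]
R=lambda m:cv2.resize(m[212:252,272:300],(400,571),interpolation=cv2.INTER_CUBIC)
a=cv2.convertScaleAbs(R(s),alpha=1.5,beta=-60); b=cv2.resize(w[0:400,180:460],(400,571))
cv2.imwrite('pics/c7.png',np.hstack([a,b])); o=bot.get_obs(); print(o['time'],o['wrist_force'],o['torque'])
E
```

```text
14.2833 [ 6.06968621  3.86794684 -1.09498636] [ 1.02300001 -1.53165642 -0.60945459]
```

View pics/c7.png

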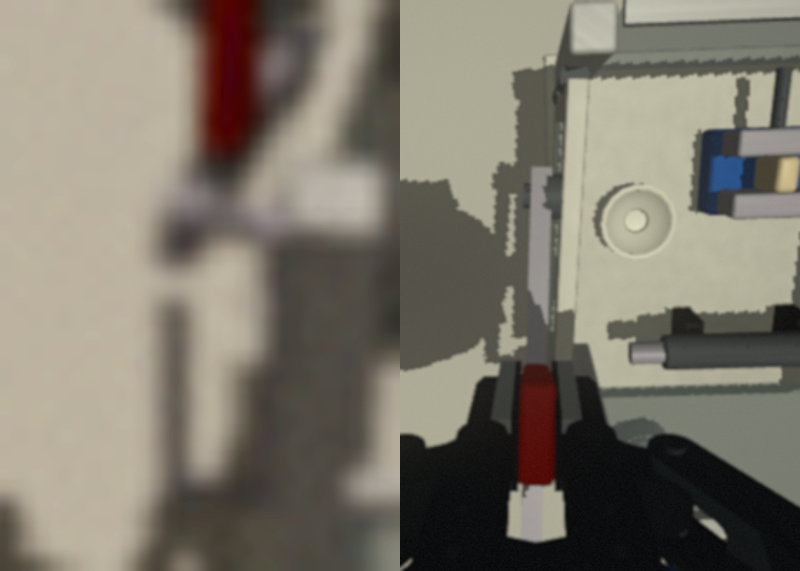

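The bar end (180,240) is now passing out over the lip top (172,300), so it's clear. The gate is about 0.05 rad open. Next is the opening arc.

```bash
cat > arc.py <<'E'
from h import *
import sys
H=np.array([.6087,-.0134])
def arc(d0,step,n,dr=0):
    o=bot.get_obs(); r=(np.array(o['tool_pos'])[:2]-H); L=np.linalg.norm(r)
    M=cv2.Rodrigues(np.array(o['ee_rot']))[0]; y=M[:2,1]; y=y if y[0]>0 else -y
    print('t',o['time'],'L',L.round(4),'yaw tool',np.degrees(np.arctan2(y[1],y[0])).round(2),'gate est',np.degrees(np.arctan2(-r[0],-r[1])-np.arctan2(12,105.4)).round(1),'z',o['tool_pos'][2].round(4))
    u=r/L
    print('radial/tangential F',(np.array(o['wrist_force'])[:2]@u).round(2),(np.array(o['wrist_force'])[:2]@[u[1],-u[0]]).round(2),'Fz',o['wrist_force'][2].round(1))
    for k in range(1,n+1):
        a=-np.radians(step*k); R=np.array([[np.cos(a),-np.sin(a)],[np.sin(a),np.cos(a)]])
        d=R@r*(1+dr*k/n/L)-r; print([1,*(d*1e3).round(1).tolist(),0,round(-step*k,2)],end=', ')
if __name__=='__main__': arc(0,float(sys.argv[1]),int(sys.argv[2]),float(sys.argv[3]) if len(sys.argv)>3 else 0)
E
python3 arc.py 1.2 12
```

```text
t 14.2833 L 0.1026 yaw tool -13.46 gate est 14.7 z 0.1745
radial/tangential F -5.8 -4.26 Fz -1.1
[1, -2.0, 0.8, 0, -1.2], [1, -4.0, 1.6, 0, -2.4], [1, -5.9, 2.5, 0, -3.6], [1, -7.9, 3.4, 0, -4.8], [1, -9.8, 4.4, 0, -6.0], [1, -11.7, 5.4, 0, -7.2], [1, -13.6, 6.4, 0, -8.4], [1, -15.4, 7.5, 0, -9.6], [1, -17.3, 8.6, 0, -10.8], [1, -19.1, 9.8, 0, -12.0], [1, -20.9, 11.0, 0, -13.2], [1, -22.6, 12.2, 0, -14.4],
```

servo_tool:
  deltas:
    - [1, -1.9, 1.0, 0, -1.5]
    - [1, -3.8, 2.1, 0, -3.0]
    - [1, -5.7, 3.2, 0, -4.2]
    - [1, -7.6, 4.2, 0, -5.4]
    - [1, -9.5, 5.2, 0, -6.6]
    - [1, -11.4, 6.2, 0, -7.8]
    - [1, -13.2, 7.2, 0, -9.0]
    - [1, -15.0, 8.3, 0, -10.2]
    - [1, -16.9, 9.4, 0, -11.4]
    - [1, -18.7, 10.6, 0, -12.6]
    - [1, -20.5, 11.8, 0, -13.8]
    - [1, -22.2, 13.0, 0, -15.0]

```text
time: 15.28
tool_pos: [0.5492, -0.0965, 0.1745]
ee_rot: [2.7, 1.606, 0.002]
wrist_force: [7.4, 1.0, -1.7]
grip_width: 0.114
```

```bash
python3 arc.py 1.2 16; python3 -c "
from phi import *
phi()"
```

```text
t 15.2833 L 0.1022 yaw tool -28.51 gate est 29.1 z 0.1745
radial/tangential F -5.14 -5.46 Fz -1.7
[1, -1.7, 1.3, 0, -1.2], [1, -3.4, 2.6, 0, -2.4], [1, -5.1, 3.9, 0, -3.6], [1, -6.7, 5.3, 0, -4.8], [1, -8.4, 6.7, 0, -6.0], [1, -9.9, 8.1, 0, -7.2], [1, -11.5, 9.6, 0, -8.4], [1, -13.0, 11.1, 0, -9.6], [1, -14.5, 12.6, 0, -10.8], [1, -16.0, 14.2, 0, -12.0], [1, -17.4, 15.8, 0, -13.2], [1, -18.8, 17.4, 0, -14.4], [1, -20.2, 19.0, 0, -15.6], [1, -21.5, 20.7, 0, -16.8], [1, -22.8, 22.4, 0, -18.0], [1, -24.0, 24.2, 0, -19.2], t 15.3333 rows 254.5 269 340.5 phi,dy,dz [ 0.335  1.212 -0.046] F [ 5.1  1.9 -2.1]
```

servo_tool:
  deltas:
    - [1, -1.5, 1.6, 0, -1.2]
    - [1, -3.0, 3.1, 0, -2.4]
    - [1, -4.5, 4.6, 0, -3.6]
    - [1, -6.0, 6.2, 0, -4.8]
    - [1, -7.5, 7.7, 0, -6.0]
    - [1, -9.0, 9.1, 0, -7.2]
    - [1, -10.5, 10.6, 0, -8.4]
    - [1, -12.0, 12.1, 0, -9.6]
    - [1, -13.5, 13.6, 0, -10.8]
    - [1, -15.0, 15.2, 0, -12.0]
    - [1, -16.4, 16.8, 0, -13.2]
    - [1, -17.8, 18.4, 0, -14.4]
    - [1, -19.2, 20.0, 0, -15.6]
    - [1, -20.5, 21.7, 0, -16.8]
    - [1, -21.8, 23.4, 0, -18.0]
    - [1, -23.0, 25.2, 0, -19.2]

```text
time: 16.67
tool_pos: [0.5257, -0.0718, 0.1744]
ee_rot: [2.93, 1.131, 0.0]
wrist_force: [2.5, -4.0, 6.4]
grip_width: 0.116
```

```bash
python3 arc.py 1.2 19; python3 -c "
from phi import *
phi()"
```

```text
t 16.6667 L 0.1015 yaw tool -47.8 gate est 48.4 z 0.1744
radial/tangential F 0.24 -4.67 Fz 6.4
[1, -1.2, 1.8, 0, -1.2], [1, -2.4, 3.5, 0, -2.4], [1, -3.5, 5.3, 0, -3.6], [1, -4.6, 7.1, 0, -4.8], [1, -5.7, 9.0, 0, -6.0], [1, -6.7, 10.9, 0, -7.2], [1, -7.6, 12.7, 0, -8.4], [1, -8.6, 14.7, 0, -9.6], [1, -9.5, 16.6, 0, -10.8], [1, -10.3, 18.5, 0, -12.0], [1, -11.1, 20.5, 0, -13.2], [1, -11.9, 22.5, 0, -14.4], [1, -12.7, 24.5, 0, -15.6], [1, -13.3, 26.5, 0, -16.8], [1, -14.0, 28.5, 0, -18.0], [1, -14.6, 30.5, 0, -19.2], [1, -15.2, 32.6, 0, -20.4], [1, -15.7, 34.6, 0, -21.6], [1, -16.1, 36.7, 0, -22.8], t 16.7167 rows 255.5 269 340.5 phi,dy,dz [ 0.345  1.457 -0.321] F [ 1.2 -2.8  7.1]
```

servo_tool:
  deltas:
    - [1, -1.2, 1.8, 0, -1.2]
    - [1, -2.4, 3.5, 0, -2.4]
    - [1, -3.5, 5.3, 0, -3.6]
    - [1, -4.6, 7.1, 0, -4.8]
    - [1, -5.7, 9.0, 0, -6.0]
    - [1, -6.7, 10.9, 0, -7.2]
    - [1, -7.6, 12.7, 0, -8.4]
    - [1, -8.6, 14.7, 0, -9.6]
    - [1, -9.5, 16.6, 0, -10.8]
    - [1, -10.3, 18.5, 0, -12.0]
    - [1, -11.1, 20.5, 0, -13.2]
    - [1, -11.9, 22.5, 0, -14.4]
    - [1, -12.7, 24.5, 0, -15.6]
    - [1, -13.3, 26.5, 0, -16.8]
    - [1, -14.0, 28.5, 0, -18.0]
    - [1, -14.6, 30.5, 0, -19.2]
    - [1, -15.2, 32.6, 0, -20.4]
    - [1, -15.7, 34.6, 0, -21.6]
    - [1, -16.1, 36.7, 0, -22.8]

```text
time: 18.3
tool_pos: [0.5096, -0.0348, 0.1741]
ee_rot: [3.097, 0.53, -0.0]
wrist_force: [2.7, -3.8, 2.1]
grip_width: 0.11
```

```bash
python3 arc.py 1.2 18; python3 -c "
from phi import *
phi()"
```

```text
t 18.3 L 0.1014 yaw tool -70.59 gate est 71.3 z 0.1741
radial/tangential F -1.86 -4.25 Fz 2.1
[1, -0.4, 2.1, 0, -1.2], [1, -0.8, 4.2, 0, -2.4], [1, -1.1, 6.3, 0, -3.6], [1, -1.4, 8.4, 0, -4.8], [1, -1.7, 10.5, 0, -6.0], [1, -1.9, 12.6, 0, -7.2], [1, -2.1, 14.7, 0, -8.4], [1, -2.2, 16.8, 0, -9.6], [1, -2.2, 19.0, 0, -10.8], [1, -2.3, 21.1, 0, -12.0], [1, -2.3, 23.2, 0, -13.2], [1, -2.2, 25.3, 0, -14.4], [1, -2.1, 27.4, 0, -15.6], [1, -1.9, 29.6, 0, -16.8], [1, -1.8, 31.7, 0, -18.0], [1, -1.5, 33.8, 0, -19.2], [1, -1.2, 35.9, 0, -20.4], [1, -0.9, 38.0, 0, -21.6], t 18.35 rows 254.5 269 340.5 phi,dy,dz [ 0.336  1.    -0.072] F [ 2.3 -4.1  3.1]
```

servo_tool:
  deltas:
    - [1, -0.4, 2.1, 0, -1.2]
    - [1, -0.8, 4.2, 0, -2.4]
    - [1, -1.1, 6.3, 0, -3.6]
    - [1, -1.4, 8.4, 0, -4.8]
    - [1, -1.7, 10.5, 0, -6.0]
    - [1, -1.9, 12.6, 0, -7.2]
    - [1, -2.1, 14.7, 0, -8.4]
    - [1, -2.2, 16.8, 0, -9.6]
    - [1, -2.2, 19.0, 0, -10.8]
    - [1, -2.3, 21.1, 0, -12.0]
    - [1, -2.3, 23.2, 0, -13.2]
    - [1, -2.2, 25.3, 0, -14.4]
    - [1, -2.1, 27.4, 0, -15.6]
    - [1, -1.9, 29.6, 0, -16.8]
    - [1, -1.8, 31.7, 0, -18.0]
    - [1, -1.5, 33.8, 0, -19.2]
    - [1, -1.2, 35.9, 0, -20.4]
    - [1, -1.2, 35.9, 0, -20.4]
    - [1, -1.2, 35.9, 0, -20.4]

```text
time: 19.93
tool_pos: [0.5083, 0.0012, 0.1738]
ee_rot: [3.141, -0.024, -0.001]
wrist_force: [3.2, -3.3, -2.5]
grip_width: 0.118
```

```bash
python3 arc.py 1.2 1; python3 - <<'E'
from phi import *
phi(); o=bot.get_obs(); Y=R_y(o); print(Y)
A=lambda p:np.array([80*np.cos(p)-46*np.sin(p),80*np.sin(p)+46*np.cos(p)])
for p in (.3,.25,.2,.15,.1,.05,.0):
    d=A(p)-A(.34); print(p,(-Y[:2]*d[0]).round(1),d[1].round(1))
E
```

```text
t 19.9333 L 0.1015 yaw tool 89.12 gate est 91.7 z 0.1738
radial/tangential F -3.66 -2.84 Fz -2.5
[1, 0.3, 2.1, 0, -1.2], t 19.9833 rows 254.5 269 340.5 phi,dy,dz [ 2.579  9.031 21.107] F [ 4.5 -2.8 -2.6]
[-9.99882463e-01  1.53174195e-02  6.61498720e-04]
0.3 [ 2.8 -0. ] -2.5
0.25 [ 6.1 -0.1] -5.7
0.2 [ 9.2 -0.1] -9.1
0.15 [12.1 -0.2] -12.6
0.1 [14.9 -0.2] -16.3
0.05 [17.5 -0.3] -20.1
0.0 [19.9 -0.3] -24.0
```

servo_tool:
  deltas:
    - [1, -1.4, 0, -1.2, 0]
    - [1, -2.8, 0, -2.5, 0]
    - [1, -4.5, 0, -4.1, 0]
    - [1, -6.1, 0.1, -5.7, 0]
    - [1, -7.7, 0.1, -7.4, 0]
    - [1, -9.2, 0.1, -9.1, 0]
    - [1, -10.7, 0.1, -10.8, 0]
    - [1, -12.1, 0.2, -12.6, 0]
    - [1, -13.5, 0.2, -14.4, 0]
    - [1, -14.9, 0.2, -16.3, 0]
    - [1, -16.2, 0.2, -18.2, 0]
    - [1, -17.5, 0.3, -20.1, 0]
    - [1, -18.5, 0.3, -21.6, 0]
    - [1, -19.1, 0.3, -22.8, 0]
    - [1, -19.1, 0.3, -22.8, 0]

```text
time: 21.23
tool_pos: [0.4891, 0.0013, 0.1511]
ee_rot: [3.141, -0.024, -0.001]
wrist_force: [-4.4, -2.7, 4.1]
grip_width: 0.112
```

```bash
python3 - <<'E'
import phi as P
P.R_y=lambda o:P.np.array([.99988,-.0153,0])
P.phi(); print(P.bot.get_obs()['tool_pos'])
E
```

```text
t 21.2833 rows 234.5 283 345.5 phi,dy,dz [0.045 0.2   0.943] F [-3.6 -1.4  3. ]
[0.48908902 0.00136429 0.15118987]
```

servo_tool:
  deltas:
    - [1, -0.8, -0.3, -1.2, 0]
    - [1, -1.6, -0.5, -2.4, 0]
    - [1, -1.8, -0.5, -3.0, 0]
    - [1, -1.8, -0.5, -3.0, 0]
    - [0.95, -1.8, -0.5, -3, 0]
    - [0.9, -1.8, -0.5, -3, 0]
    - [0.86, -1.8, -0.5, -3, 0]
    - [0.82, -1.8, -0.5, -3, 0]
    - [0.78, -1.8, -0.5, -3, 0]
    - [0.74, -1.8, -0.5, -3, 0]
    - [0.7, -1.8, -0.5, -3, 0]
    - [0.6, -1.8, -0.5, -3, 0]
    - [0.5, -1.8, -0.5, -3, 0]
    - [0.5, -1.8, -0.5, -3, 0]
    - [0.5, -1.8, -0.5, -3, 0]

```text
time: 22.53
tool_pos: [0.4876, 0.0008, 0.1484]
ee_rot: [-3.141, 0.024, -0.0]
wrist_force: [-0.1, -0.6, 0.3]
grip_width: 0.499
```

```bash
python3 - <<'E'
import phi as P
from h import *
P.R_y=lambda o:P.np.array([.99988,-.0153,0])
P.phi(); o=bot.get_obs();print(o['tool_pos'],o['grip_width'],o['joints'].round(2))
f=grab('wrist','w8')
E
```

```text
t 22.5833 rows 232.5 285 346.5 phi,dy,dz [ 0.014 -0.224  1.938] F [ 0.3 -0.4 -0.2]
[0.48763588 0.00082221 0.14839509] 0.5014315009992362 [-0.06  0.43 -0.08  2.03  0.05  0.69 -1.76]
```

View pics/w8.png

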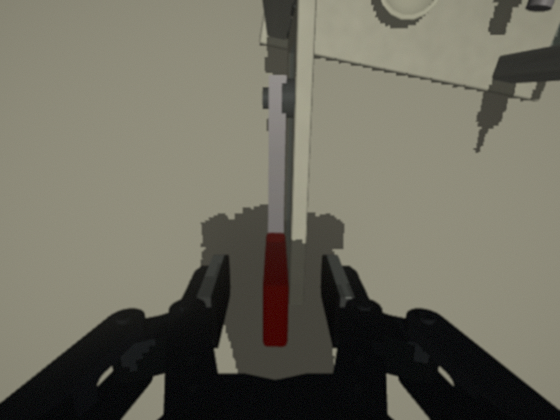

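The gate stands open, the bar is level and the tab (264–287) is free between the fingers (225/325). I'll retreat straight up.

servo_tool:
  deltas:
    - [0.5, 0, 0, 8, 0]
    - [0.5, 0, 0, 20, 0]
    - [0.5, 0, 0, 40, 0]
    - [0.5, 0, 0, 60, 0]
    - [0.5, 0, 0, 80, 0]
    - [0.5, 0, 0, 100, 0]
    - [0.5, 0, 0, 120, 0]
    - [0.5, 0, 0, 130, 0]
    - [0.5, 0, 0, 130, 0]
    - [0.5, 0, 0, 130, 0]
    - [0.5, 0, 0, 130, 0]
    - [0.5, 0, 0, 130, 0]
    - [0.5, 0, 0, 130, 0]
    - [0.5, 0, 0, 130, 0]

```text
time: 23.8
tool_pos: [0.4874, 0.0008, 0.2778]
ee_rot: [3.141, -0.024, -0.002]
wrist_force: [-0.1, 0.1, 0.1]
grip_width: 0.5
```

```bash
python3 - <<'E'
from h import *
f=grab('wrist','w9'); m,c=red(f['img']); print(c); o=bot.get_obs(); print(o['time'],o['tool_pos'],o['wrist_force'],o['grip_width'])
im=f['img']; rows=np.where(m[:,:].any(1))[0]
u=c[0][1][0]; x,y,w,h,_=c[0][0]
R=im[y:y+h,int(u)-2:int(u)+3,0].mean(1); k=y+int(np.argmax(np.diff(R[2:-4])))+3; print('near/far row of tab top',k,y+h)
A=onz(f,u,k,.182);B=onz(f,u,y+h-.5,.182); C=(A+B)/2; print('tab top ends',A.round(4),B.round(4),'len',np.linalg.norm(A-B).round(4))
H=np.array([.6087,-.0134]); r=C[:2]-H; print('r',np.linalg.norm(r).round(4),'(125.6) gate deg',(np.degrees(np.arctan2(-r[0],-r[1])-np.arctan2(12,125))-11).round(1))
# gate frame white strip direction at z=.130
pts=[]
E=None
for name in ('top','side'):
    a=cv2.imread(f'pics/{name}0.png').astype(int); b=grab(name)['img'][:,:,::-1].astype(int)
    d=(np.abs(a-b).max(2)>45).astype(np.uint8); d=cv2.morphologyEx(d,cv2.MORPH_OPEN,np.ones((2,2),np.uint8))
    n,_,s,cc=cv2.connectedComponentsWithStats(d); print(name,[s[i].tolist() for i in range(1,n) if s[i][4]>12])
E
```

```text
[([269, 177, 13, 38, 383], [275.2, 198.9])]
23.85 [0.48748783 0.0008093  0.27795396] [-0.84388199  0.04771998  0.59418965] 0.49593822520455766
near/far row of tab top 192 215
tab top ends [4.991e-01 1.000e-04 1.820e-01] [4.816e-01 4.000e-04 1.820e-01] len 0.0175
r 0.1191 (125.6) gate deg 80.1
top [[272, 210, 13, 8, 61], [236, 219, 72, 163, 7243], [291, 218, 28, 18, 311], [302, 328, 211, 92, 10728], [519, 331, 7, 4, 18], [510, 343, 31, 52, 677], [532, 373, 18, 24, 168], [538, 384, 5, 8, 32], [258, 386, 16, 14, 152], [518, 390, 13, 14, 92], [224, 407, 5, 10, 41], [242, 407, 20, 10, 63]]
side [[151, 0, 49, 18, 442], [205, 0, 63, 33, 1165], [259, 38, 16, 4, 50], [203, 40, 25, 2, 50], [0, 46, 15, 21, 193], [239, 48, 11, 9, 55], [251, 49, 7, 8, 32], [9, 62, 111, 119, 4149], [236, 64, 39, 37, 1255], [0, 70, 4, 6, 17], [86, 73, 22, 8, 88], [250, 118, 19, 50, 431], [29, 146, 18, 13, 141], [34, 154, 76, 103, 2906], [120, 162, 17, 59, 598], [142, 192, 158, 67, 2750], [289, 215, 4, 12, 42], [137, 236, 13, 19, 179], [287, 242, 4, 4, 14], [278, 248, 15, 25, 232], [68, 254, 70, 19, 692], [37, 262, 103, 158, 10671]]
```

```bash
python3 - <<'E'
from h import *
f=grab('wrist'); im=f['img'].astype(int); g=im[:,273:278].mean(1)
print(bot.get_obs()['time'],[(r,*g[r].round().astype(int)[:2].tolist()) for r in range(160,226,2)])
Y=np.array([.99988,-.0153,0]); Z=np.array([0,0,1.])
for off in (.4875,.4840):
  P=np.array([off,.0008,.168])+Y*.080-Z*.046
  for p in (0,.03,.06,.1,.15):
    r=[]
    for u,w in ((66,6),(66,60),(94,60),(133,6)):
        U=u*np.cos(p)-w*np.sin(p);W=u*np.sin(p)+w*np.cos(p); r.append(proj(f,P-Y*U/1e3+Z*W/1e3)[1].round(1).tolist())
    print(off,p,r)
# same check on w1 pose: level bar
g=cv2.imread('pics/w1.png')[:,:,::-1].astype(int)[:,276:281].mean(1); print([(r,*g[r].round().astype(int)[:2].tolist()) for r in range(166,226,2)])
E
```

```text
24.0 [(160, 122, 118), (162, 122, 119), (164, 121, 118), (166, 121, 118), (168, 120, 116), (170, 120, 116), (172, 120, 116), (174, 120, 117), (176, 93, 79), (178, 70, 31), (180, 71, 32), (182, 71, 31), (184, 72, 32), (186, 72, 31), (188, 72, 32), (190, 75, 31), (192, 114, 30), (194, 136, 31), (196, 138, 32), (198, 138, 31), (200, 138, 31), (202, 138, 30), (204, 137, 29), (206, 137, 29), (208, 136, 28), (210, 136, 28), (212, 128, 27), (214, 73, 25), (216, 66, 25), (218, 67, 23), (220, 66, 23), (222, 67, 23), (224, 65, 21)]
0.4875 0 [173.1, 189.0, 224.7, 242.5]
0.4875 0.03 [173.3, 187.3, 223.7, 244.0]
0.4875 0.06 [173.5, 185.4, 222.6, 245.5]
0.4875 0.1 [173.6, 182.7, 220.9, 247.2]
0.4875 0.15 [173.7, 179.0, 218.3, 249.2]
0.484 0 [176.9, 193.6, 229.0, 245.9]
0.484 0.03 [177.2, 191.9, 228.1, 247.4]
0.484 0.06 [177.4, 190.1, 227.0, 248.9]
0.484 0.1 [177.6, 187.5, 225.4, 250.7]
0.484 0.15 [177.7, 183.9, 222.9, 252.8]
[(166, 135, 131), (168, 135, 132), (170, 130, 124), (172, 82, 60), (174, 64, 30), (176, 65, 31), (178, 65, 31), (180, 66, 31), (182, 65, 32), (184, 65, 31), (186, 103, 32), (188, 103, 32), (190, 74, 31), (192, 75, 32), (194, 74, 31), (196, 74, 31), (198, 74, 32), (200, 74, 32), (202, 74, 31), (204, 74, 31), (206, 73, 30), (208, 75, 32), (210, 74, 33), (212, 73, 31), (214, 73, 32), (216, 74, 33), (218, 73, 30), (220, 91, 70), (222, 126, 121), (224, 112, 109)]
```

```bash
python3 -c "
from cell import bot
print(bot.hand_in())"
```

```text
the job is handed in; nothing more can be done
None
```

The gate is open at about 80°, the bar is back down level and the gripper is clear. I handed the job in at about 24 s.

**What I did:** I pinched the tab at 20 N and lifted the bar in small steps. Once it was clear of the lip I swung the gate along its arc. I then lowered the bar until it was level, opened the fingers and moved straight up 130 mm.

**Last checks:**
- **Gate:** about 80°, from where the tab sits in the wrist picture. That picture cut off part of the shaded tab top, so the angle is approximate. The tool turned through about the same angle.
- **Bar:** level to within about 0.03 rad, from the edges of the tab.
- **Wrist force:** about zero after I backed off, with the fingers well clear of the tab.
- **Bystanders:** comparing the top view with the start showed changes only at the gate, the arm and their shadows. The side comparison was mostly arm movement, so it adds little.

**What didn't go cleanly:**
- **Early pulls:** I pulled gently at about 0.28, 0.34 and 0.40 rad commanded, and each met about 8 N. The pads had slipped, so the real bar angle was lower than commanded.
- **Stop contact:** at about 0.36 rad the bar appears to have touched the stop, with up to about 11 N of vertical force at the wrist during that pull. I lowered it slightly and the gate then came free. From the wrist readings I estimate the bar stayed under the 15 N catch limit, but I couldn't measure that force directly.
- **Swing force:** the swing took about 4 to 5 N at the tab, more than the roughly 1 N stated.

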